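# Screw down the lid clamp of an ingredient box

### The job

The thumbscrew on the ingredient box's lid clamp is loose: turn it clockwise (seen from above) by pushing its wings round with a fingertip, stroke after stroke, until it stops with its foot tight on the lid. Do not pinch the wings, and leave everything else standing where it is.

Things in the scene. Friction and masses are not known exactly. Their poses are not given: they have to be found in the camera images.
- box: White lidded ingredient box, 170 (x) x 220 (y) mm, fixed to the counter; origin at the centre of its underside, y along its long side. Lid 182 x 232 mm, top at z = 93 mm. A 30 mm wide dark steel yoke spans it along y, top at z = 124 mm, a leg at each end. The thumbscrew stands upright through the yoke's middle, on the box's z axis.
- keeper (a point): Top of a dark steel keeper fixed to the yoke, 64 mm from the screw's axis along the box's +y, 182 mm up. From it a post 6 mm thick goes down to the yoke and a tab 16 mm wide, 4 mm thick, runs inward over the wings to 4 mm short of its axis. The wings pass under the tab; a finger cannot pass this side, but the rest of the circle round the head is open from above.
- thumbscrew (a joint): Turn of the thumbscrew, rad, growing clockwise seen from above: 0 is fully unscrewed, 11.0 the stop, where its rubber foot bears tight on the lid. It sinks 6 mm per turn. It starts between 0 and 3. Light friction, about 0.06 N m: some 2 N at 35 mm radius moves it; it stays where it is left and does not spin on.
- screw_head (a point): Centre of the steel head, on its upright axis at mid-height of the wings (13 mm above and below). About 158 mm above the counter when unscrewed, 148 mm when tight. Hub 20 mm across, top 1 mm above this point. Two flat upright wings, opposite each other along this frame's x axis, reach 46 mm from the axis; 5 mm thick, 10 mm over the thumb pads.
- wing_end (a point): Middle of the outer end of one wing, 46 mm from the axis at the wings' mid-height. The other wing lies opposite.
- drive_pads: The two raised thumb pads (26 x 18 mm, 17 to 43 mm from the axis) on those faces of the wings that are pushed to turn the screw clockwise from above: on the +y face of the wing towards screw_head's +x, and on the -y face of the other. Origin on the axis, at the underside of the head.
- back_pads: The two like thumb pads on the opposite faces of the wings. Origin on the axis, at the underside of the head.
- cup: Steel measuring cup, 44 mm across, 40 mm tall, standing on the box's lid to one side of the yoke; origin centre of underside. Not part of the job.
- shaker: Aluminium shaker, 72 mm across, 118 mm tall, on the counter; origin centre of underside. Not part of the job.
- pan: Small open steel pan, 176 x 108 mm, 65 mm tall, on the counter; origin centre of underside. Not part of the job.
- squeeze: Clear squeeze bottle, 56 mm across, 160 mm tall, on the counter; origin centre of underside. Not part of the job.
- jar: Glass jar with steel lid, 80 mm across, 90 mm tall, on the counter; origin centre of underside. Not part of the job.
- cutter: Steel ring cutter, 48 mm across, 28 mm tall, standing on the box's lid on the other side of the yoke; origin centre of underside. Not part of the job.
Mind the look-alikes: they are no part of the job. Leave any purple look-alike of the squeeze alone.

How it is judged (in metres and radians):
At the end, for the whole second after the job is handed in: The thumbscrew is screwed down to its stop (joint at least 10.7 of 11.0 rad) and still; all six bystanders stand within 30 mm of where they were, upright within 0.3 rad (value of joint thumbscrew above 10.7 rad and velocity of joint thumbscrew below 0.1 rad/s and distance of each of cup, cutter, shaker, pan, squeeze, jar from where it was at the start of the episode below 0.03 m and angle between each of cup, cutter, shaker, pan, squeeze, jar's own z axis and vertical below 0.3 rad); the robot touches nothing.
It fails at once if a wing is pinched (both its faces pressed with over 3 N at once) (contact force between the fingers and drive_pads above 3 N and contact force between the fingers and back_pads above 3 N).
It fails at once if a bystander is moved, lifted or knocked over (30 mm or 0.3 rad) (distance of any of cup, cutter, shaker, pan, squeeze, jar from where it was at the start of the episode above 0.03 m or angle between any of cup, cutter, shaker, pan, squeeze, jar's own z axis and vertical above 0.3 rad).
It also fails if it takes over 58 s, if anything falls off the work surface, if the arm or the gripper's body presses on something with over 40 N, if the wrist force passes 120 N, or if a joint passes its speed limit or range.

### The arm

A 6-joint arm with a two-finger parallel gripper is mounted at the origin on the work surface. World frame = base frame: x ahead of the robot, y to its left, z up, the work surface at z = 0. Lengths are in m, angles in degrees, forces in N, time in s.
With the tool pointing down it reaches from about 0.35 to 0.975 m from the base axis. Payload 7.1 kg.
Tool frame: the origin (TCP) lies on the centre line of the jaws, within the pads' length; the fingertips stand r.tips_ahead ahead of it and the grasp point (between the pads) lies 11 mm behind it (r.tips_ahead is the distance from the TCP to the fingertips, in m); z points along the fingers, y is the direction in which the jaws open and shut (so a half turn about z gives the same grasp; the last joint's range is limited). The gripper opens to 88 mm and grips with 3 to 60 N. Pads are 20 mm wide; open, the fingers measure 115 mm over their backs; the gripper's body (75 mm by 178 mm) begins 61 mm behind the grasp point.
Start: joints at [73.912, 24.242, 93.386, -0, 62.372, -1.089], TCP at [0.162, 0.604, 0.231] pointing down, gripper open.
Joint ranges: [-172.04, 172.04], [-51.8, 120.97], [4.93, 147.93], [-75.15, 255.16], [6.16, 154.13], [-145.62, 145.62]. Speed limits (degrees/s): [136.94, 136.94, 172.46, 180, 180, 180].

### API

Orientations are given as [roll, pitch, yaw] about the fixed x, y, z axes, in that order (R = Rz(yaw) Ry(pitch) Rx(roll)).
In Python, from rig import r, snapshot, finder gives the robot as it stands.
- The arm moves only by the shell command python3 -m creep 'ROWS' [FORCE]. ROWS is text: rows parted by semicolons, each of 7 numbers parted by spaces: the shift along the tool's x, y, z in m, then the turn, a rotation vector about the tool's x, y, z in rad, then the finger opening in m, from 0 to 0.0878. In form: x y z ax ay az gripper; .... A call has 1 to 8 rows; each row shifts and turns the pose as measured when the row begins, along the tool's axes as they then stand; what a row does not reach is not made up. A row lasts 1/12 s, in which the tool goes at most 41.7 mm and 7.16 degrees, less where a joint would pass 70% of its speed; a pose out of reach is approached as far as the arm can. A call is refused whole if a number of a shift passes 0.0417 or a number of a turn 0.125, either way. A call with a gripper value outside its range is refused whole. The fingers move at their own pace and stop on an object; FORCE is the grip in N (left out, the last holds). Time passes only in rows, so rows that do not move let the fingers close. It gives the time, the measured TCP pose, the force and the opening at its end, in the units of the state.
- r.get_obs(): the state, without advancing time (a new reading comes with each control period).
- snapshot(name): name is "side" or "top" or "wrist"; returns a dict with "color" (400x640x3 uint8, blue, green, red), "z_map" (400x640 float32, m along the optical axis (not along the pixel's ray), 0 where there is no reading), "intrinsics" (3x3 intrinsics, pixels), "rvec" (rotation vector, rad) and "tvec" (3), from world to camera coordinates, as OpenCV has them; the wrist camera has in their place "T_tool_cam" (4x4, takes a point from camera to tool coordinates, whose origin is the TCP and whose axes are the flange's). Camera axes: x right, y down, z forward; pixel columns grow to the right and rows downward; lengths in m; the calibration is good to about 2 mm. A picture is of the moment at which its call begins: read the wrist's pose just before it.
- r.finish_job(): hands the job in, once; it reports no verdict.
Trained networks look in a picture, given as the dict that the camera call returned (one of the last four; its "shot" number tells which), for a name from the list of things; names that differ only in an ending like _2 or _b are one class to them, and where a whole thing is asked for, a point or a joint stands for the part that bears it (a point fixed in the world has none). Each returns a list of dicts, best first, with "conf" (0 to 1); they miss things now and then, are a little off and sometimes report something else, mostly with a low value. They report only what shows in the picture. A call takes as long as a camera call. They do not tell look-alikes from the thing itself.
- finder.spot_in(picture, query): "bbox" ([left, top, width, height] in pixels, round what is visible of it).
The state is a dict: "clock": time; "q": joint angles; "joint_velocities": joint speeds; "joint_torque": joint torques, N m; "ee_pos": TCP position; "ee_rot": TCP orientation; "contact_force": force on the tool from outside, world axes, zero at the start; "ft_torque": the same for the moment, N m; "grip_width": finger opening in m.
Only numpy, scipy, OpenCV 4.12 (cv2) and the standard library are available. Lean on these libraries where they do the work, as an engineer would, in place of code of your own. Each camera call takes 0.05 s, during which the arm holds its last target.

## Working session

There is one attempt and no reset: what is moved stays moved. The work goes in short steps, Python scripts to look and compute and a shell command to move; the robot and the scene stay as the last step left them, time stands still between calls to the robot, and variables do not carry over. Pictures are saved under pics/ and viewed, and the job is handed in when it is done.

```bash
ls; mkdir -p pics
cat > h.py <<'E'
import numpy as np,cv2
from rig import r,snapshot,finder
def cw(p):
    R=cv2.Rodrigues(np.array(p["rvec"],float))[0];t=np.array(p["tvec"],float).ravel();return R,t
def px2w(p,u,v,z=None):
    K=np.array(p["intrinsics"]);R,t=cw(p)
    d=np.linalg.inv(K)@np.array([u,v,1.]);c=-R.T@t;dw=R.T@d
    if z is None: return c+dw*p["z_map"][int(v),int(u)]
    return c+dw*(z-c[2])/dw[2]
def w2px(p,X):
    K=np.array(p["intrinsics"]);R,t=cw(p);q=K@(R@np.array(X)+t);return q[:2]/q[2]
E
python3 - <<'E'
from h import *
o=r.get_obs();print(o,r.tips_ahead)
for n in ["top","side"]:
    p=snapshot(n);cv2.imwrite(f"pics/{n}0.png",p["color"])
    import pickle;pickle.dump(p,open(f"{n}0.pkl","wb"))
    for q in ["box","thumbscrew","screw_head","keeper","cup","cutter","shaker","pan","squeeze","jar"]:
        try: print(n,q,[(np.round(d["bbox"]),round(d["conf"],2)) for d in finder.spot_in(p,q)[:3]])
        except Exception as e: print(q,e)
E
```

```text
pics
{'clock': 0.0, 'q': array([ 7.39126340e+01,  2.42843987e+01,  9.34298731e+01,  1.97219846e-03,
        6.23717651e+01, -1.08956688e+00]), 'joint_velocities': array([ 0.0258096 , -0.03448935,  0.05770543,  0.04501065, -0.05768915,
        0.03992542]), 'joint_torque': array([ 4.23297352e-04, -5.44605911e+01, -2.73671061e+01,  6.43715914e-02,
        2.26020796e-02, -1.31044494e-04]), 'ee_pos': array([0.16156903, 0.6032102 , 0.22991273]), 'ee_rot': array([-1.79914012e+02, -3.38165129e-03,  1.65001282e+02]), 'contact_force': array([-0.5807642 ,  0.99184116, -0.50630027]), 'ft_torque': array([ 0.02187467, -0.02027665,  0.03814626]), 'grip_width': 0.08792134608984897} 0.008
top box [(array([287., 172.,  82.,  66.]), 0.71)]
top thumbscrew [(array([316., 190.,  22.,  22.]), 0.57)]
top screw_head [(array([322., 191.,  14.,  23.]), 0.68), (array([407., 146.,  46.,  58.]), 0.61)]
top keeper [(array([286., 172.,  85.,  68.]), 0.85)]
top cup [(array([343., 215.,  18.,  15.]), 0.66)]
top cutter []
top shaker [(array([218., 220.,  26.,  23.]), 0.88)]
top pan [(array([404., 149.,  47.,  55.]),
[... 193 characters left out ...]
]), 0.73), (array([248., 167.,  95., 113.]), 0.63)]
side thumbscrew [(array([286., 180.,  29.,  25.]), 0.7)]
side screw_head [(array([286., 179.,  27.,  22.]), 0.69)]
side keeper [(array([251., 166.,  94., 115.]), 0.89)]
side cup [(array([261., 213.,  17.,  27.]), 0.79), (array([250., 167.,  94., 111.]), 0.56)]
side cutter [(array([304., 211.,  24.,  26.]), 0.89)]
side shaker [(array([279., 133.,  20.,  46.]), 0.92), (array([285., 181.,  29.,  25.]), 0.35)]
side pan [(array([276., 304., 103.,  91.]), 0.93)]
side squeeze [(array([365., 110.,  19.,  51.]), 0.97), (array([339., 133.,  16.,  56.]), 0.88), (array([306., 212.,  20.,  25.]), 0.45)]
side jar [(array([192., 303.,  49.,  62.]), 0.67)]
```

Run:
```python
from h import *
import pickle
t=pickle.load(open("top0.pkl","rb"));s=pickle.load(open("side0.pkl","rb"))
a=cv2.resize(t["color"][150:260,260:400],None,fx=5,fy=5,interpolation=cv2.INTER_CUBIC)
b=cv2.resize(s["color"][155:290,230:370],None,fx=5,fy=4.4,interpolation=cv2.INTER_CUBIC)
cv2.imwrite("pics/tc.png",a);cv2.imwrite("pics/sc.png",b)
for n,p in(("t",t),("s",s)):
    R,tt=cw(p);print(n,-R.T@tt,R[2])
```

```text
t [0.30306272 0.02688653 1.34879927] [ 1.93702617e-01 -2.17932242e-04 -9.81060268e-01]
s [ 0.65691205 -0.8933979   0.82826641] [-0.08067132  0.78990489 -0.60789999]
```

View pics/top0.png

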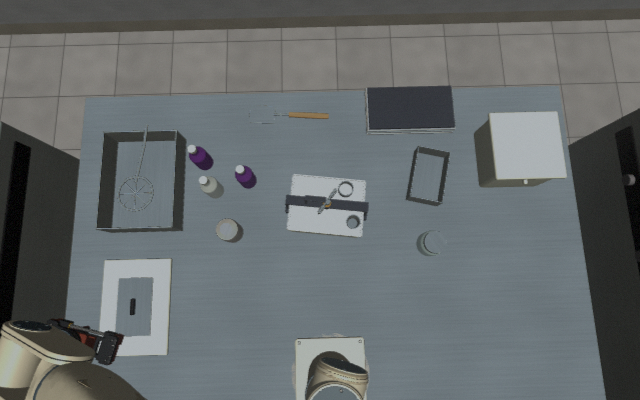

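View pics/tc.png

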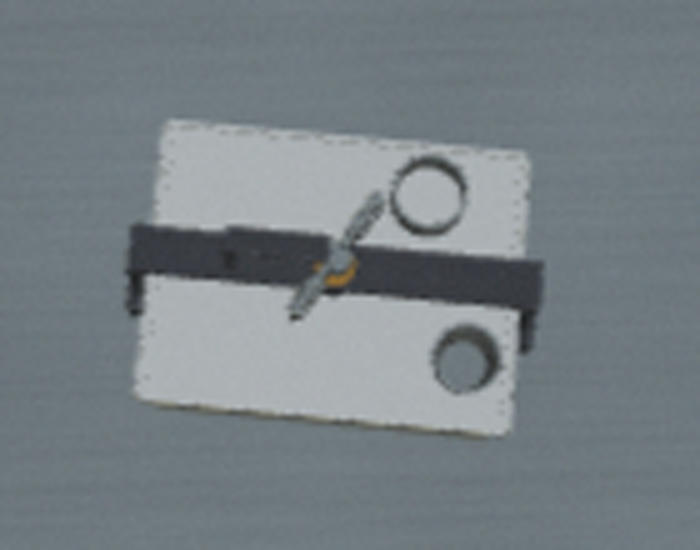

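View pics/sc.png

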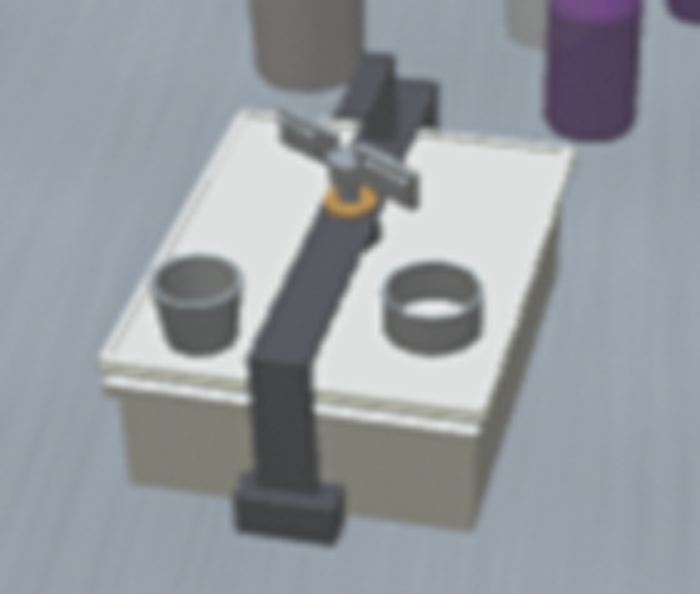

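View pics/side0.png

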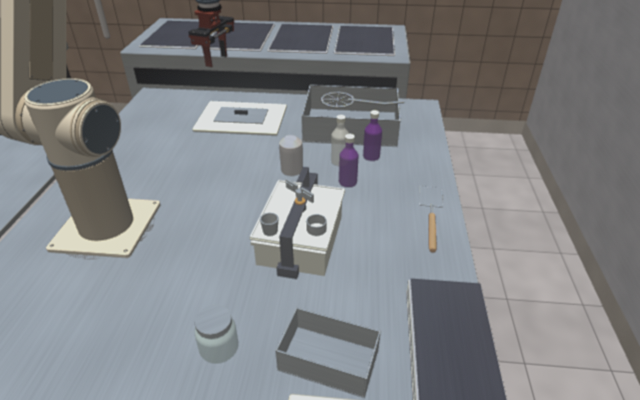

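Candidates for the thumbscrew: the winged head at top px (328,202) and side px (300,191). The network's other hit, at (430,175), is the pan. The yoke, orange collar and keeper tab are at (328,202), which fits the description. The cup is at (353,222) and the ring cutter at (346,188).

Run:
```python
from h import *
import pickle
t=pickle.load(open("top0.pkl","rb"));s=pickle.load(open("side0.pkl","rb"))
def T(u,v,z): return np.round(px2w(t,260+u/5,150+v/5,z),4)
def S(u,v,z): return np.round(px2w(s,230+u/5,155+v/4.4,z),4)
print("lid corners",[T(165,120,.093),T(528,152,.093),T(512,436,.093),T(137,400,.093)])
c=[T(165,120,.093),T(528,152,.093),T(512,436,.093),T(137,400,.093)]
print(np.mean(c,0)); 
for a,b in((1,0),(2,3)): d=c[b]-c[a];print("yaw",np.degrees(np.arctan2(-d[0],d[1])),np.linalg.norm(d))
print("yoke ends top",T(132,247,.124),T(543,283,.124))
print("hub T",T(342,258,.157),"S",S(343,158,.157))
print("wings",T(378,197,.16),T(296,315,.16),"S",S(283,130,.157),S(416,185,.157))
print("keeper S",S(378,60,.182))
for u,v in((342,258),): print(px2w(t,260+u/5,150+v/5))
```

```text
lid corners [array([0.6235, 0.1024, 0.093 ]), array([ 0.5963, -0.1287,  0.093 ]), array([ 0.4159, -0.1099,  0.093 ]), array([0.4443, 0.1223, 0.093 ])]
[ 0.52     -0.003475  0.093   ]
yaw -6.712713751818842 0.23269518688619242
yaw -6.973119092059147 0.23393033150919101
yoke ends top [0.5355 0.122  0.124 ] [ 0.5063 -0.13    0.124 ]
hub T [ 0.5192 -0.0063  0.157 ] S [ 0.5183 -0.0055  0.157 ]
wings [ 0.5553 -0.029   0.16  ] [0.485  0.0222 0.16  ] S [0.4862 0.0171 0.157 ] [ 0.5552 -0.0259  0.157 ]
keeper S [0.5284 0.0524 0.182 ]
[ 0.51965859 -0.00635291  0.15435454]
```

```bash
python3 -m creep '0 0 0 0 0 -0.072 0; 0 0 0 0 0 -0.071 0; -0.01 -0.012 0 0 0 0 0; -0.024 -0.029 0 0 0 0 0; -0.024 -0.029 0 0 0 0 0; -0.024 -0.029 0 0 0 0 0; -0.024 -0.029 0 0 0 0 0; -0.024 -0.029 0 0 0 0 0' 10
```

```text
clock: 1.77
ee_pos: [0.2742, 0.4287, 0.2297]
ee_rot: [179.8, 0.0, 173.6]
contact_force: [0.7, 0.0, -0.2]
grip_width: 0.0381
```

```bash
python3 -m creep '-0.025 -0.030 0 0 0 0 0; -0.025 -0.030 0 0 0 0 0; -0.025 -0.030 0 0 0 0 0; -0.025 -0.030 0 0 0 0 0; -0.025 -0.030 0 0 0 0 0; -0.025 -0.030 0 0 0 0 0; -0.025 -0.030 0 0 0 0 0; -0.025 -0.030 0 0 0 0 0'
```

```text
clock: 2.43
ee_pos: [0.4477, 0.146, 0.2307]
ee_rot: [179.8, 0.2, 172.7]
contact_force: [0.2, -1.1, 0.3]
grip_width: 0.0005
```

```bash
python3 -m creep '-0.025 -0.026 0 0 0 0 0; -0.025 -0.026 0 0 0 0 0;0 0 0 0 0 0 0; 0 0 0 0 0 0 0'
python3 - <<'E'
from h import *
import pickle
o=r.get_obs();p=snapshot("wrist");p["obs"]=o;pickle.dump(p,open("w1.pkl","wb"))
cv2.imwrite("pics/w1.png",p["color"]);print(o["ee_pos"],o["ee_rot"],p["T_tool_cam"])
E
```

```text
clock: 2.77
ee_pos: [0.4937, 0.0751, 0.2315]
ee_rot: [179.9, 0.4, 171.7]
contact_force: [0.2, -0.5, 0.3]
grip_width: 0.0004
[0.49368831 0.07505336 0.23146598] [179.86558324   0.38294557 171.70908022] [[-7.16164852e-04 -9.68469608e-01 -2.49130700e-01  6.69350061e-02]
 [ 9.99999702e-01 -6.21856740e-04 -4.57251096e-04 -2.64101856e-04]
 [ 2.87910184e-04 -2.49130953e-01  9.68469765e-01 -1.54108379e-01]
 [ 0.00000000e+00  0.00000000e+00  0.00000000e+00  1.00000000e+00]]
```

View pics/w1.png

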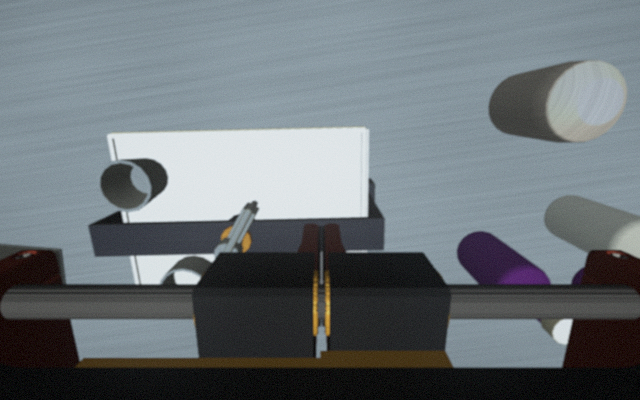

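```bash
cat >> h.py <<'E'
from scipy.spatial.transform import Rotation as Ro
def wproj(p,o,X):
    T=np.array(p["T_tool_cam"]);Rt=Ro.from_euler('xyz',o["ee_rot"],degrees=True).as_matrix()
    q=(np.array(X)-o["ee_pos"])@Rt; c=(q-T[:3,3])@T[:3,:3]; u=np.array(p["intrinsics"])@c;return u[:2]/u[2]
AX=np.array([0.5195,-0.005]);BY=np.radians(-6.8)
bx=np.array([np.cos(BY),np.sin(BY)]);by=np.array([-np.sin(BY),np.cos(BY)])
def pos(psi,rr): a=np.radians(psi);return AX+rr*(np.sin(a)*bx+np.cos(a)*by)
def where(o):
    d=o["ee_pos"][:2]-AX;x,y=d@bx,d@by;return np.degrees(np.arctan2(x,y))%360,np.hypot(x,y),o["ee_pos"][2]
def steps(o,psi,rr,z=None):
    "tool-frame shift to the polar point"
    P=np.r_[pos(psi,rr),o["ee_pos"][2] if z is None else z]
    Rt=Ro.from_euler('xyz',o["ee_rot"],degrees=True).as_matrix();return (P-o["ee_pos"])@Rt
E
python3 - <<'E'
from h import *
import pickle
p=pickle.load(open("w1.pkl","rb"));o=p["obs"];im=p["color"].copy()
for z in(.155,):
  for w in(118,298):
    e=pos(w,.046)
    for dz in(.013,-.013):
        q=wproj(p,o,[*e,z+dz]);print(w,dz,q);cv2.circle(im,tuple(int(v) for v in q),2,(0,0,255),-1)
for X in([*AX,.156],[*AX,.124],[*pos(90,.015),.124],[*pos(270,.015),.124]):
    q=wproj(p,o,X);print(q);cv2.circle(im,tuple(int(v) for v in q),2,(0,255,0),-1)
cv2.imwrite("pics/w1b.png",cv2.resize(im[150:290,80:400],None,fx=2.5,fy=2.5,interpolation=cv2.INTER_CUBIC))
E
```

```text
118 0.013 [196.6826284  307.95165519]
118 -0.013 [208.10293805 289.8043448 ]
298 0.013 [243.35595327 205.25764179]
298 -0.013 [251.06031108 195.86893436]
[223.72389075 251.9870265 ]
[234.43460924 236.40740067]
[236.06261458 252.30670181]
[232.76127084 220.06537128]
```

View pics/w1b.png

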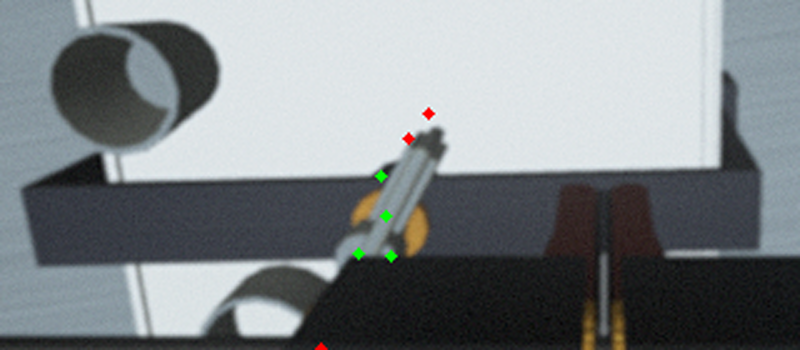

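Run:
```python
from h import *
o=r.get_obs();print(where(o),steps(o,60,.034,.2315))
```

```text
(np.float64(335.40765727240637), np.float64(0.08447509722585703), np.float64(0.23154158886241014)) [-0.06606452 -0.05818949  0.00039354]
```

```bash
python3 -m creep '0 0 0 0 0 -0.02 0; -0.022 -0.019 0 0 0 0 0; -0.022 -0.019 0 0 0 0 0; -0.022 -0.019 0 0 0 -0.006 0; 0 0 0 0 0 0 0; 0 0 0 0 0 0 0'
python3 - <<'E'
from h import *
o=r.get_obs();print(where(o),steps(o,60,.034,.151),o["ee_rot"])
p=snapshot("wrist");cv2.imwrite("pics/w2.png",p["color"])
p=snapshot("side");cv2.imwrite("pics/s2.png",cv2.resize(p["color"][100:290,210:390],None,fx=4,fy=3,interpolation=cv2.INTER_CUBIC))
E
```

```text
clock: 3.32
ee_pos: [0.5491, 0.0147, 0.2316]
ee_rot: [179.9, 0.2, 174.0]
contact_force: [-0.4, 0.6, 0.0]
grip_width: 0.0004
(np.float64(49.506040214903145), np.float64(0.035529991706520825), np.float64(0.23160744555921203)) [-0.00199569 -0.00629202  0.08060235] [179.868157     0.24259226 174.02998422]
```

View pics/w2.png

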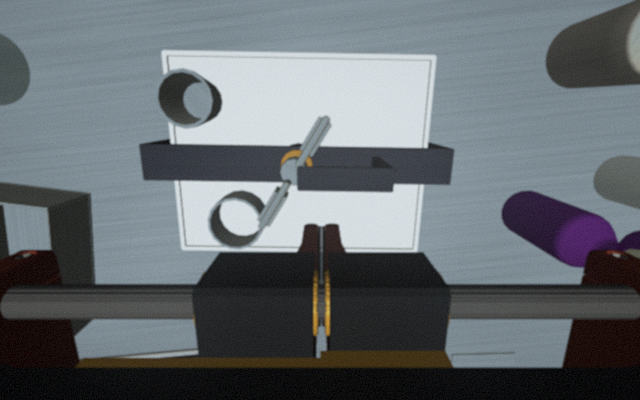

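View pics/s2.png

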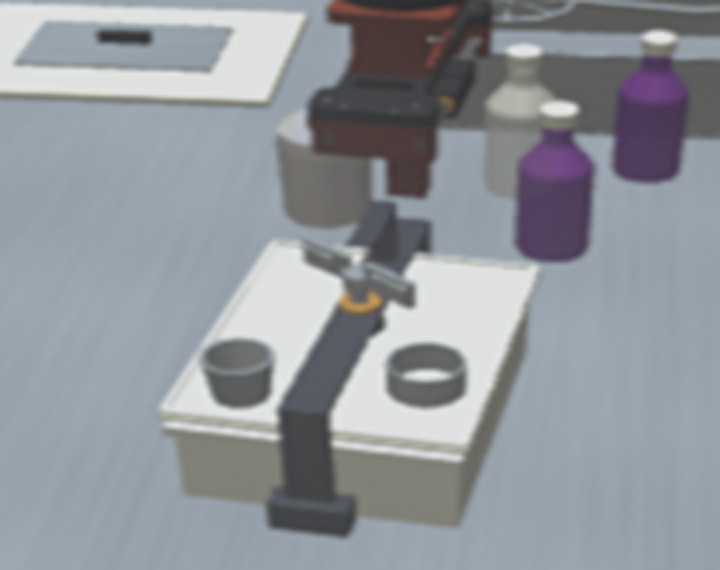

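```bash
cat >> h.py <<'E'
def wray(p,o,u,v,z):
    T=np.array(p["T_tool_cam"]);Rt=Ro.from_euler('xyz',o["ee_rot"],degrees=True).as_matrix()
    d=Rt@(T[:3,:3]@(np.linalg.inv(np.array(p["intrinsics"]))@np.array([u,v,1.])));c=Rt@T[:3,3]+o["ee_pos"]
    return c+d*(z-c[2])/d[2]
E
python3 - <<'E'
from h import *
o=r.get_obs();p=snapshot("wrist")
cv2.imwrite("pics/w3.png",cv2.resize(p["color"][90:260,200:400],None,fx=3.5,fy=3.5,interpolation=cv2.INTER_CUBIC))
for z in(.155,.157): print(wray(p,o,293,168,z))
a=wray(p,o,324,118,.168);b=wray(p,o,263,222,.168);print(a,b,(a+b)/2,np.linalg.norm(a-b))
for e in(a,b):
  d=e[:2]-AX;print(np.degrees(np.arctan2(d@bx,d@by)))
for X in([*pos(90,.015),.124],[*pos(270,.015),.124],[*AX,.156],[*pos(0,.064),.182],[*pos(0,.004),.182]):print(wproj(p,o,X))
for c in((163,52),(437,56),(415,249),(182,249)): print(wray(p,o,*c,.093))
E
```

```text
[ 0.51832312 -0.00235488  0.155     ]
[ 0.51800293 -0.00214783  0.157     ]
[0.48536138 0.02348276 0.168     ] [ 0.55272999 -0.02726706  0.168     ] [ 0.51904568 -0.00189215  0.168     ] 0.08434496905695418
-56.96086356711869
117.02561967147545
[293.23790809 181.29301935]
[292.95956718 144.95202324]
[289.46335784 170.21080594]
[384.76621506 178.62701601]
[291.90868302 177.34471476]
[ 0.41889101 -0.10518262  0.093     ]
[0.44597455 0.12441091 0.093     ]
[0.62078925 0.10056404 0.093     ]
[ 0.59673169 -0.12747759  0.093     ]
```

View pics/w3.png

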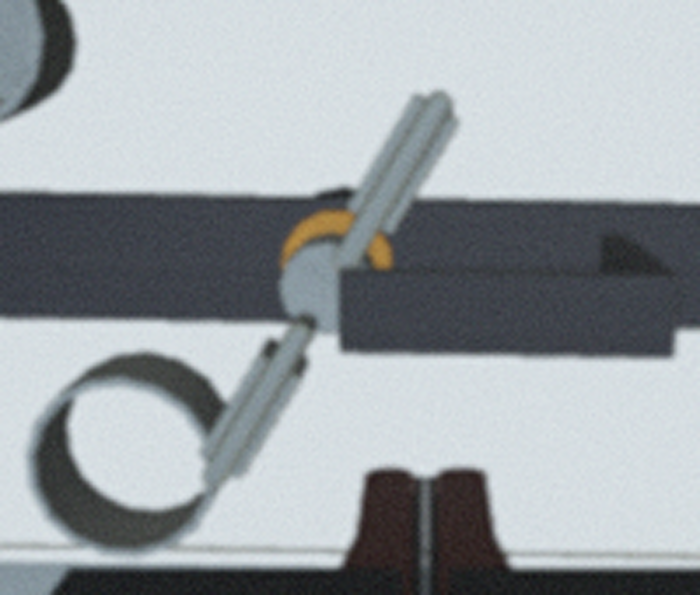

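```bash
sed -i 's/AX=np.array(\[0.5195,-0.005\])/AX=np.array([0.519,-0.0035])/' h.py; python3 -m creep '-0.002 -0.006 0.01 0 0 0.014 0; 0 0 0.03 0 0 0 0; 0 0 0.03 0 0 0 0; 0 0 0.009 0 0 0 0; 0 0 0 0 0 0 0'
python3 - <<'E'
from h import *
o=r.get_obs();print(where(o),o["ee_rot"],steps(o,60,.034,.151))
for a in range(75,320,15): print(a,np.round(steps(o,a,.034)[:2]-steps(o,a-15,.034)[:2],4))
E
```

```text
clock: 3.88
ee_pos: [0.549, 0.0122, 0.1507]
ee_rot: [179.8, 0.5, 173.4]
contact_force: [-0.1, 0.4, 0.4]
grip_width: 0.0004
(np.float64(55.523147877779294), np.float64(0.03386476801855309), np.float64(0.15072898021738965)) [179.83633033   0.46083164 173.44810231] [-0.00152099 -0.00217579 -0.00026501]
75 [-0.0034 -0.0082]
90 [-0.0011 -0.0088]
105 [ 0.0012 -0.0088]
120 [ 0.0034 -0.0082]
135 [ 0.0054 -0.007 ]
150 [ 0.0071 -0.0054]
165 [ 0.0082 -0.0034]
180 [ 0.0088 -0.0011]
195 [0.0088 0.0012]
210 [0.0082 0.0034]
225 [0.007  0.0054]
240 [0.0054 0.0071]
255 [0.0034 0.0082]
270 [0.0011 0.0088]
285 [-0.0012  0.0088]
300 [-0.0034  0.0082]
315 [-0.0054  0.007 ]
```

```bash
python3 -m creep '-0.004 -0.0070 0 0 0 0 0; -0.003 -0.0060 0 0 0 0 0; -0.001 -0.006 0 0 0 0 0; 0 -0.006 0 0 0 0 0; 0.001 -0.006 0 0 0 0 0; 0.002 -0.006 0 0 0 0 0; 0 0 0 0 0 0 0'
python3 - <<'E'
from h import *
o=r.get_obs();print(where(o),o["ee_rot"],steps(o,130,.034,.151))
p=snapshot("wrist");cv2.imwrite("pics/w4.png",p["color"])
E
```

```text
clock: 4.47
ee_pos: [0.5525, -0.028, 0.1551]
ee_rot: [179.7, 0.8, 173.4]
contact_force: [-0.3, 0.7, -0.3]
grip_width: 0.001
(np.float64(119.40451327061868), np.float64(0.04149539745102862), np.float64(0.15514950228659186)) [179.72632919   0.82697723 173.44084865] [ 0.01016922 -0.0014583   0.00399623]
```

View pics/w4.png

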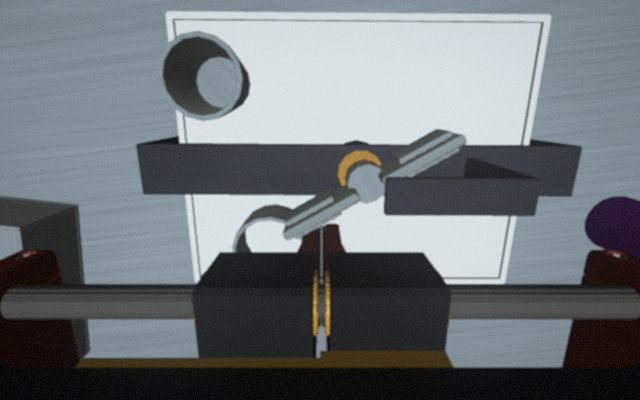

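```bash
python3 -m creep '0.007 -0.003 0.002 0.005 0.014 0 0; 0.008 -0.004 0.002 0 0 0 0; 0.008 -0.0035 0.001 0 0 0 0; 0.008 -0.002 0 0 0 0 0; 0.008 -0.001 0 0 0 0 0; 0 0 0 0 0 0 0'
python3 - <<'E'
from h import *
o=r.get_obs();print(where(o),o["ee_rot"],steps(o,190,.034,.151),steps(o,210,.034,.151))
E
```

```text
clock: 5.02
ee_pos: [0.5113, -0.0382, 0.1511]
ee_rot: [-179.9, 0.4, 173.4]
contact_force: [1.7, -0.2, 0.3]
grip_width: 0.0005
(np.float64(185.7357736986787), np.float64(0.03551001307638108), np.float64(0.1511341777627983)) [-179.94002735    0.40039665  173.43635264] [0.00234837 0.00185859 0.00011582] [1.34273026e-02 5.94283989e-03 3.41258288e-05]
```

```bash
python3 -m creep '0.0075 0.0035 0 0 0.006 0 0; 0.007 0.005 0 0 0 0 0; 0.005 0.007 0 0 0 0 0; 0.0035 0.0078 0 0 0 0 0; 0.001 0.0085 0 0 0 0 0; 0 0 0 0 0 0 0'
python3 - <<'E'
from h import *
o=r.get_obs();print(where(o),o["ee_rot"],steps(o,285,.034,.151),steps(o,302,.034,.151))
p=snapshot("wrist");cv2.imwrite("pics/w5.png",p["color"])
E
```

```text
clock: 5.52
ee_pos: [0.4864, -0.002, 0.1506]
ee_rot: [-179.7, -0.1, 173.5]
contact_force: [-0.1, -0.5, -0.1]
grip_width: 0.0003
(np.float64(265.81601226940575), np.float64(0.03259431945351061), np.float64(0.1506358058292083)) [-1.79744888e+02 -1.41705962e-01  1.73467723e+02] [ 0.00028269  0.01117762 -0.00041327] [-0.00376816  0.02037607 -0.00046424]
```

View pics/w5.png

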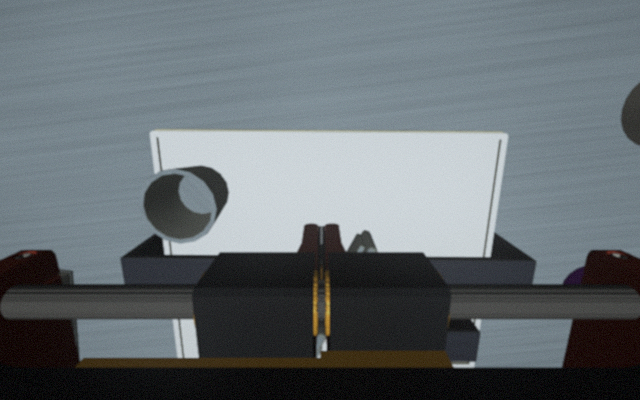

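```bash
python3 -m creep '0 0.0075 0 0.002 0 0 0; -0.0015 0.007 0 0 0 0 0; -0.0025 0.005 0 0 0 0 0; 0 0 0 0 0 0 0; 0.001 -0.004 0 0 0 0 0; 0 0 -0.03 0 0 0 0; 0 0 -0.022 0 0 0 0; 0 0 0 0 0 0 0'
python3 - <<'E'
from h import *
o=r.get_obs();print(where(o),o["ee_rot"],steps(o,105,.034,.2),steps(o,60,.034,.2))
p=snapshot("top");cv2.imwrite("pics/t5.png",cv2.resize(p["color"][150:260,260:400],None,fx=5,fy=5,interpolation=cv2.INTER_CUBIC))
E
```

```text
clock: 6.23
ee_pos: [0.4886, 0.0161, 0.2012]
ee_rot: [-179.6, -0.8, 173.6]
contact_force: [-0.2, -0.4, 0.7]
grip_width: 0.0005
(np.float64(295.9667889126797), np.float64(0.03616703955727342), np.float64(0.20124977908010394)) [-179.63279234   -0.7765209   173.58686263] [-0.0652005  -0.02507346  0.00052689] [-0.06197846  0.00074849  0.00040507]
```

View pics/t5.png

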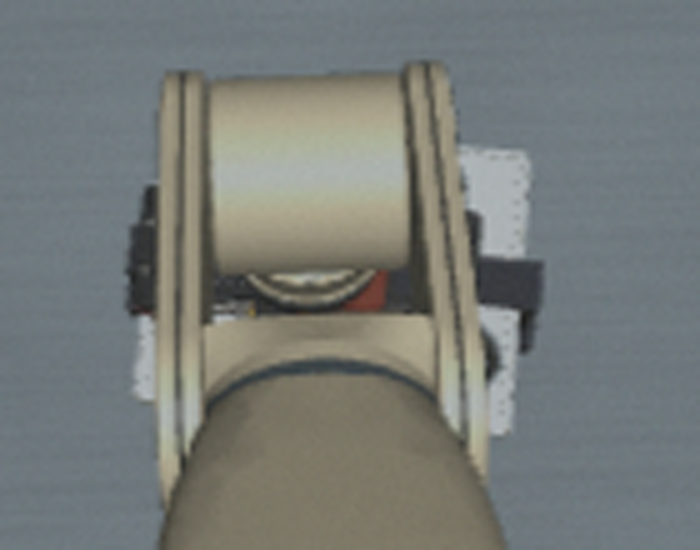

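```bash
python3 -m creep '-0.02 -0.008 -0.003 -0.006 -0.013 0.003 0; -0.022 -0.008 0 0 0 0 0; -0.022 -0.008 0 0 0 0 0; 0 0 0 0 0 0 0; 0 0 0 0 0 0 0'
python3 - <<'E'
from h import *
o=r.get_obs();print(where(o),o["ee_rot"],steps(o,105,.034,.151),steps(o,115,.034,.151))
p=snapshot("wrist");cv2.imwrite("pics/w6.png",p["color"])
E
```

```text
clock: 6.7
ee_pos: [0.5487, -0.0163, 0.1987]
ee_rot: [179.9, -0.2, 173.4]
contact_force: [0.7, -0.6, 0.0]
grip_width: 0.0005
(np.float64(106.46803567459179), np.float64(0.032289107718779596), np.float64(0.19865418518966402)) [179.9369501   -0.24515781 173.3941007 ] [-0.00208201  0.00029469  0.04764607] [-3.61556311e-05 -5.26759081e-03  4.76486990e-02]
```

View pics/w6.png

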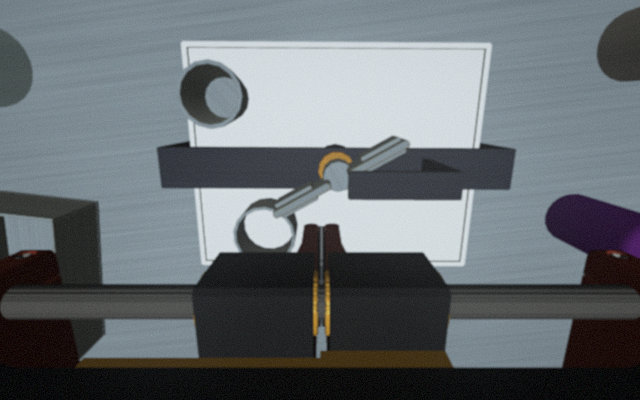

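Run:
```python
from h import *
o=r.get_obs();p=snapshot("wrist")
z=.164
a=wray(p,o,405,139,z);b=wray(p,o,276,211,z);d=b[:2]-a[:2];print(a,b,np.degrees(np.arctan2(d@bx,d@by)),(a+b)/2,np.linalg.norm(d))
for q in(90,95,100):print(q,steps(o,q,.034,.151))
```

```text
[0.50167173 0.03803555 0.164     ] [ 0.53620994 -0.04297715  0.164     ] 150.10995033022644 [ 0.51894084 -0.0024708   0.164     ] 0.0880678434499255
90 [-0.00336914  0.00903285  0.04763188]
95 [-0.00322886  0.00607005  0.04762964]
100 [-0.00283089  0.00313075  0.04762849]
```

```bash
python3 -m creep '-0.003 0.005 0.01 0 -0.004 0 0; 0 0 0.02 0 0 0 0; 0 0 0.0185 0 0 0 0; 0 0 0 0 0 0 0; 0.002 -0.008 0 0 0 0 0; 0.004 -0.0075 0 0 0 0 0; 0.006 -0.006 0 0 0 0 0; 0.007 -0.0045 0 0 0 0 0'
python3 - <<'E'
from h import *
o=r.get_obs();print(where(o),o["ee_rot"],steps(o,175,.034,.151))
E
```

```text
clock: 7.47
ee_pos: [0.5286, -0.0319, 0.1477]
ee_rot: [179.8, 0.3, 173.6]
contact_force: [5.0, 2.3, -1.4]
grip_width: 0.0005
(np.float64(154.45254429680483), np.float64(0.029994304949264347), np.float64(0.14774538859383884)) [179.79025886   0.29284361 173.58912264] [ 0.01000125 -0.00672888 -0.00333043]
```

```bash
python3 -m creep '0.007 -0.006 -0.002 0.003 0.004 0.002 0; 0.008 -0.002 -0.001 0 0 0 0; 0.008 0.001 0 0 0 0 0; 0.008 0.002 0 0 0 0 0; 0.0075 0.0045 0 0 0 0 0; 0.006 0.006 0 0 0 0 0; 0.004 0.007 0 0 0 0 0; 0 0 0 0 0 0 0'
python3 - <<'E'
from h import *
o=r.get_obs();print(where(o),o["ee_rot"],steps(o,265,.034,.15),steps(o,285,.034,.15),steps(o,302,.034,.15))
E
```

```text
clock: 8.13
ee_pos: [0.4763, -0.0155, 0.1541]
ee_rot: [-179.9, 0.4, 173.3]
contact_force: [1.2, -1.0, 0.2]
grip_width: 0.0004
(np.float64(247.4787765711523), np.float64(0.04437378130010063), np.float64(0.15413695390748475)) [-179.91726024    0.43542132  173.29580902] [-0.00711093  0.01402711  0.00417086] [-0.00815971  0.02578852  0.00416185] [-0.01218284  0.03499925  0.00417912]
```

```bash
python3 -m creep '-0.005 0.004 0.002 0 0.007 0 0; -0.003 0.008 0.001 0 0 0 0; 0 0.008 0 0 0 0 0; -0.001 0.008 0 0 0 0 0; -0.003 0.005 0 0 0 0 0; 0 0 0 0 0 0 0; 0 0 0 0 0 0 0'
python3 - <<'E'
from h import *
o=r.get_obs();print(where(o),o["ee_rot"],steps(o,285,.034,.15),steps(o,302,.034,.15))
p=snapshot("wrist");cv2.imwrite("pics/w7.png",p["color"])
E
```

```text
clock: 8.72
ee_pos: [0.4911, 0.0201, 0.149]
ee_rot: [-179.8, -0.5, 173.5]
contact_force: [-1.4, -1.6, 0.1]
grip_width: 0.0006
(np.float64(303.4343141212739), np.float64(0.036581502504932625), np.float64(0.14902738220398892)) [-179.78427113   -0.49989223  173.49758154] [ 0.0023809  -0.01134719 -0.00090916] [-0.00167461 -0.00215092 -0.00097917]
```

View pics/w7.png

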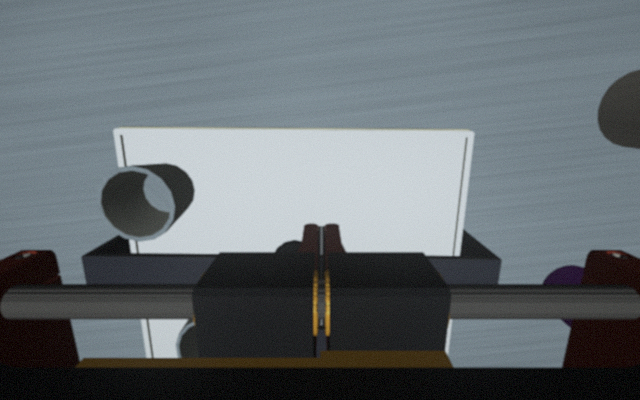

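```bash
python3 -m creep '0.001 -0.005 0 0 -0.008 0 0; 0 0 -0.03 0 0 0 0; 0 0 -0.024 0 0 0 0; -0.02 -0.007 0 0 0 0 0; -0.022 -0.007 0 0 0 0 0; -0.022 -0.006 0 0 0 0 0; 0 0 0 0 0 0 0; 0 0 0 0 0 0 0'
python3 - <<'E'
from h import *
o=r.get_obs();print(where(o),o["ee_rot"],steps(o,95,.034,.15),steps(o,105,.034,.15))
p=snapshot("wrist");cv2.imwrite("pics/w8.png",p["color"])
E
```

```text
clock: 9.43
ee_pos: [0.5521, -0.0146, 0.206]
ee_rot: [-180.0, 0.2, 173.4]
contact_force: [-0.1, -0.3, -0.7]
grip_width: 0.0009
(np.float64(101.79849521504536), np.float64(0.034884184213540566), np.float64(0.20596555209811135)) [-179.96467751    0.24782237  173.37569014] [0.00050584 0.00420481 0.05596131] [ 0.00155286 -0.00162856  0.05596037]
```

View pics/w8.png

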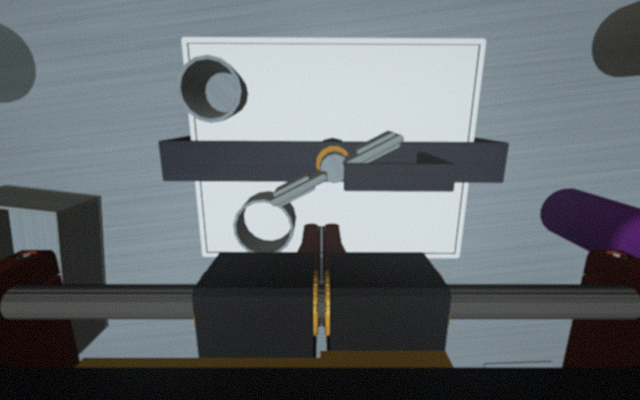

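```bash
python3 -m creep '0.0005 0.003 0.01 0 0.004 0 0; 0 0 0.02 0 0 0 0; 0 0 0.023 0 0 0 0; 0 0 0 0 0 0 0; 0.002 -0.008 0 0 0 0 0; 0.003 -0.008 0 0 0 0 0; 0.005 -0.007 0 0 0 0 0; 0.006 -0.0055 0 0 0 0 0'
python3 - <<'E'
from h import *
o=r.get_obs();print(where(o),o["ee_rot"],steps(o,165,.034,.15))
E
```

```text
clock: 10.15
ee_pos: [0.5295, -0.0366, 0.1515]
ee_rot: [179.9, 0.2, 173.5]
contact_force: [3.8, 1.3, -1.1]
grip_width: 0.0004
(np.float64(155.56750154360878), np.float64(0.034698735790221764), np.float64(0.1514624751101995)) [179.89286203   0.19208056 173.49108661] [ 0.00556343 -0.00122452  0.00144155]
```

```bash
python3 -m creep '0.006 -0.0025 0 0 0.003 0 0; 0.006 -0.0015 0 0 0 0 0; 0.006 0 0 0 0 0 0; 0.006 0.0015 0 0 0 0 0; 0.005 0.003 0 0 0 0 0; 0 0 0 0 0 0 0'
python3 - <<'E'
from h import *
o=r.get_obs();print(where(o),o["ee_rot"],steps(o,220,.034,.15),steps(o,235,.034,.15),steps(o,250,.034,.15))
E
```

```text
clock: 10.65
ee_pos: [0.4981, -0.0355, 0.1547]
ee_rot: [180.0, 0.4, 173.3]
contact_force: [1.9, -0.9, -0.9]
grip_width: 0.0005
(np.float64(206.41759186971163), np.float64(0.03824063669098311), np.float64(0.15465386840651443)) [179.96452749   0.38788467 173.3165675 ] [0.00485583 0.00820882 0.00462618] [0.01083876 0.01476495 0.00458974] [0.01492102 0.0226462  0.00456698]
```

```bash
python3 -m creep '0.004 0.005 0.003 0 0.006 0 0; 0.004 0.005 0.001 0 0 0 0; 0.004 0.005 0 0 0 0 0; 0.002 0.006 0 0 0 0 0; 0 0 0 0 0 0 0'
python3 - <<'E'
from h import *
o=r.get_obs();print(where(o),o["ee_rot"],steps(o,265,.034,.15),steps(o,285,.034,.15),steps(o,302,.034,.15))
E
```

```text
clock: 11.07
ee_pos: [0.4845, -0.0107, 0.1501]
ee_rot: [-180.0, -0.1, 173.4]
contact_force: [1.5, -0.8, 0.5]
grip_width: 0.0006
(np.float64(251.34785163951312), np.float64(0.03521103312021508), np.float64(0.15013786574273122)) [-1.79951743e+02 -8.33421802e-02  1.73398570e+02] [0.00047999 0.00829979 0.00013157] [-0.00058991  0.02005929  0.00012011] [-0.00462967  0.02926274  0.00010649]
```

```bash
python3 -m creep '0 0.006 0 0 0 0 0; 0 0.006 0 0 0 0 0; -0.001 0.006 0 0 0 0 0; -0.001 0.006 0 0 0 0 0; -0.002 0.005 0 0 0 0 0; 0 0 0 0 0 0 0;0 0 0 0 0 0 0'
python3 - <<'E'
from h import *
o=r.get_obs();print(where(o),o["ee_rot"],steps(o,285,.034,.15),steps(o,302,.034,.15))
E
```

```text
clock: 11.65
ee_pos: [0.4898, 0.0214, 0.1487]
ee_rot: [-179.9, -0.5, 173.5]
contact_force: [-1.9, -2.4, 0.2]
grip_width: 0.0004
(np.float64(303.60428251994176), np.float64(0.0383716372067678), np.float64(0.14865578023280132)) [-179.86979777   -0.48456751  173.50288599] [ 0.00095958 -0.01243525 -0.0013079 ] [-0.00309679 -0.00323926 -0.0013631 ]
```

```bash
python3 -m creep '0.001 -0.006 0 0 -0.008 0 0; 0 0 -0.03 0 0 0 0; 0 0 -0.024 0 0 0 0; -0.02 -0.007 0 0 0 0 0; -0.022 -0.007 0 0 0 0 0; -0.022 -0.006 0 0 0 0 0; 0 0 0 0 0 0 0; 0 0 0 0 0 0 0'
python3 - <<'E'
from h import *
o=r.get_obs();print(where(o),o["ee_rot"],steps(o,95,.034,.15),steps(o,105,.034,.15))
p=snapshot("wrist");cv2.imwrite("pics/w9.png",p["color"])
E
```

```text
clock: 12.32
ee_pos: [0.5501, -0.0137, 0.205]
ee_rot: [180.0, 0.1, 173.5]
contact_force: [-0.9, -0.3, 0.3]
grip_width: 0.0006
(np.float64(101.43711935735428), np.float64(0.03271413970224544), np.float64(0.2050479843933926)) [1.79956716e+02 1.28077394e-01 1.73480796e+02] [-0.00170028  0.00347319  0.05505456] [-0.00064255 -0.00235825  0.05504779]
```

View pics/w9.png

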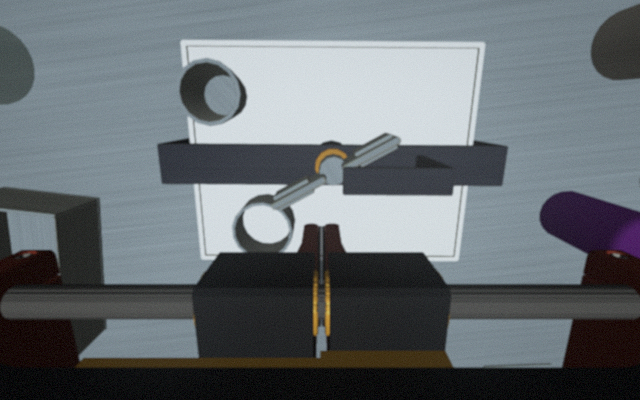

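```bash
python3 -m creep '-0.001 0.003 0.01 0 0.003 0 0; 0 0 0.02 0 0 0 0; 0 0 0.023 0 0 0 0; 0 0 0 0 0 0 0; 0.002 -0.007 0 0 0 0 0; 0.003 -0.006 0 0 0 0 0; 0.004 -0.005 0 0 0 0 0; 0 0 0 0 0 0 0'; python3 -m creep '0.004 -0.004 0 0 0 0 0;0.004 -0.0035 0 0 0 0 0'
python3 - <<'E'
from h import *
o=r.get_obs();print(where(o),o["ee_rot"],steps(o,165,.034,.15),steps(o,180,.034,.15))
E
```

```text
clock: 13.03
ee_pos: [0.5365, -0.0262, 0.1502]
ee_rot: [179.8, 0.0, 173.6]
contact_force: [0.2, 0.3, 0.3]
grip_width: 0.0007
clock: 13.2
ee_pos: [0.5312, -0.0331, 0.1524]
ee_rot: [179.7, 0.6, 173.5]
contact_force: [15.1, 6.8, -9.0]
grip_width: 0.0007
(np.float64(150.77317420976283), np.float64(0.03197853365771165), np.float64(0.15237895495321732)) [179.74446087   0.58179481 173.48788372] [ 0.00686277 -0.00490997  0.00228751] [ 0.01566787 -0.00602385  0.00219313]
```

```bash
python3 -m creep '0 0 0 0 0 0 0; 0 0 0 0 0 0 0';python3 -m creep '0.003 -0.002 0 0 0 0 0; 0 0 0 0 0 0 0'
python3 - <<'E'
from h import *
o=r.get_obs();print(where(o),o["ee_rot"],steps(o,165,.034,.15))
p=snapshot("wrist");cv2.imwrite("pics/w10.png",p["color"])
E
```

```text
clock: 13.37
ee_pos: [0.5327, -0.0342, 0.1543]
ee_rot: [179.7, 0.9, 173.4]
contact_force: [0.1, 1.2, -0.1]
grip_width: 0.0002
clock: 13.53
ee_pos: [0.532, -0.0363, 0.1557]
ee_rot: [179.7, 1.4, 173.4]
contact_force: [3.0, -0.4, -2.5]
grip_width: 0.0002
(np.float64(151.5991130413259), np.float64(0.035251322162239834), np.float64(0.15567490665172812)) [179.68409732   1.36442001 173.37983952] [ 0.0081056  -0.00183815  0.0054734 ]
```

View pics/w10.png

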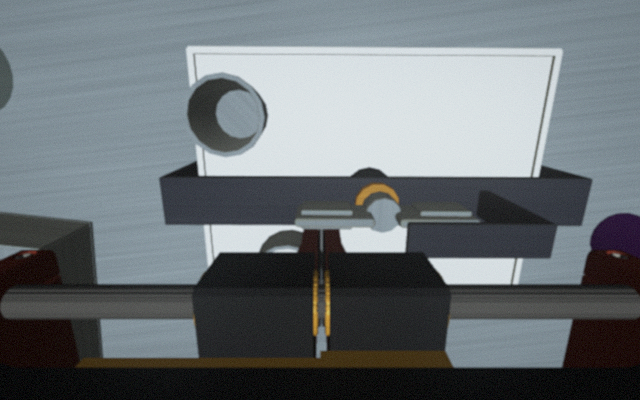

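```bash
python3 -m creep '-0.003 0.001 0.003 0.003 0.02 0 0; 0 0 0.002 0 0 0 0; 0 0 0 0 0 0 0';python3 -m creep '0.003 -0.001 0 0 0 0 0; 0.005 -0.001 0 0 0 0 0'; python3 -m creep '0 0 0 0 0 0 0; 0.006 -0.0005 0 0 0 0 0';python3 - <<'E'
from h import *
o=r.get_obs();print(where(o),o["ee_rot"],steps(o,165,.034,.15))
p=snapshot("wrist");cv2.imwrite("pics/w11.png",p["color"])
E
```

```text
clock: 13.83
ee_pos: [0.5335, -0.0363, 0.1508]
ee_rot: [179.9, -0.1, 173.4]
contact_force: [1.3, -0.2, -0.2]
grip_width: 0.0003
clock: 14.0
ee_pos: [0.5299, -0.0369, 0.1513]
ee_rot: [179.8, 0.5, 173.3]
contact_force: [21.4, 7.3, -13.4]
grip_width: 0.0007
clock: 14.17
ee_pos: [0.5299, -0.0365, 0.1522]
ee_rot: [179.7, 1.3, 173.3]
contact_force: [20.6, 3.1, -11.4]
grip_width: 0.0008
(np.float64(154.905518247121), np.float64(0.034759881068023024), np.float64(0.15219499385200286)) [179.7118287    1.2744617  173.28569114] [ 0.00599162 -0.00136406  0.00205541]
```

View pics/w11.png

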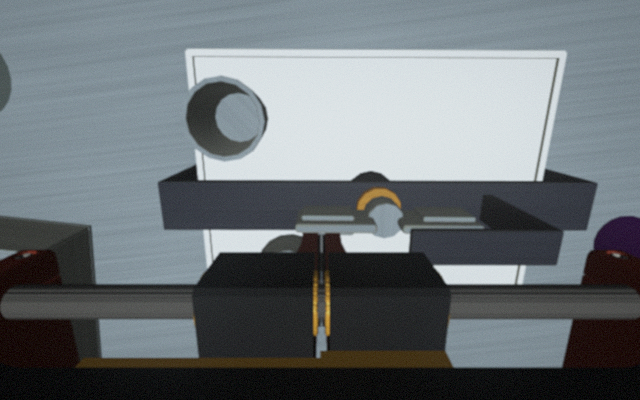

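```bash
python3 -m creep '-0.006 0 0 0.003 0.02 0 0; -0.006 0 0 0 0 0 0; 0 0 -0.03 0 0 0 0; 0 0 -0.03 0 0 0 0; -0.01 0.03 -0.02 0 0 0 0;-0.01 0.03 -0.02 0 0 0 0; 0 0 0 0 0 0 0; 0 0 0 0 0 0 0'
python3 - <<'E'
from h import *
import pickle
o=r.get_obs();print(where(o),o["ee_rot"])
p=snapshot("wrist");cv2.imwrite("pics/w12.png",p["color"])
p["obs"]=o;pickle.dump(p,open("w12.pkl","wb"))
s=snapshot("side");pickle.dump(s,open("s12.pkl","wb"))
s0=pickle.load(open("side0.pkl","rb"))
A=[cv2.resize(q["color"][160:230,255:345],None,fx=4.4,fy=6,interpolation=cv2.INTER_CUBIC) for q in(s0,s)]
cv2.imwrite("pics/s12.png",np.hstack(A))
for z in(.147,.149,.155,.157,.159):print(z,w2px(s,[*AX,z]))
E
```

```text
clock: 14.88
ee_pos: [0.5652, 0.0199, 0.2532]
ee_rot: [179.9, -0.3, 173.2]
contact_force: [0.1, 0.3, -1.3]
grip_width: 0.0005
(np.float64(56.33345526317291), np.float64(0.05178069376220576), np.float64(0.25320138118606805)) [179.91171088  -0.33633282 173.20185838]
0.147 [299.1235525  193.78425965]
0.149 [299.09926171 193.11303982]
0.155 [299.02607387 191.09066274]
0.157 [299.0015722  190.41361543]
0.159 [298.97701737 189.73509939]
```

View pics/w12.png

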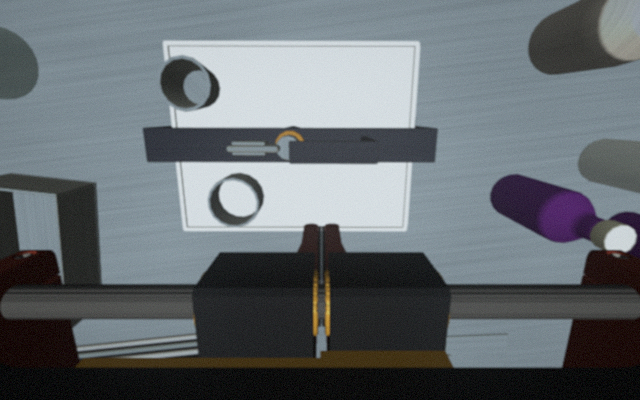

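View pics/s12.png

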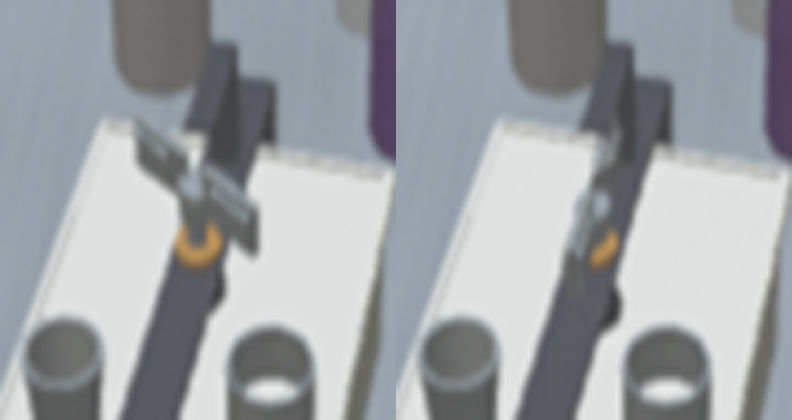

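Run:
```python
from h import *
import pickle
p=pickle.load(open("w12.pkl","rb"));o=p["obs"]
cv2.imwrite("pics/w12c.png",cv2.resize(p["color"][115:175,205:405],None,fx=4,fy=4,interpolation=cv2.INTER_CUBIC))
for w in(170,175,180,185): print(w,[wproj(p,o,[*pos(w,rr),.161]).round(1) for rr in(.012,.046)])
```

```text
170 [array([268.3, 149.5]), array([225.1, 157.3])]
175 [array([268.1, 148.1]), array([224. , 152.1])]
180 [array([268. , 146.8]), array([223.4, 146.8])]
185 [array([268. , 145.4]), array([223.2, 141.5])]
```

View pics/w12c.png

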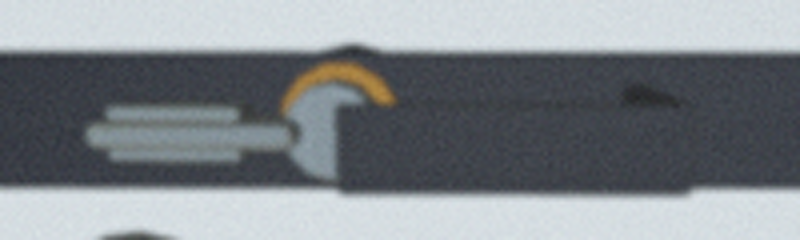

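Run:
```python
from h import *
o=r.get_obs();print(o["clock"],o["contact_force"]);print(r.finish_job())
```

```text
14.9833 [-1.400309    0.09008438 -0.0887767 ]
the job is handed in; nothing more can be done
None
```

I turned the thumbscrew clockwise with the closed fingertip until it stopped, then handed the job in at about 15 s. I hopped over the head between strokes and only ever pushed on one face of a wing. It took four strokes and about 600° in all, roughly 10.5 rad.

**At the stop:**
- Two pushes of about 20 N did not move the wing any further; light friction takes about 2 N.
- After I backed off, the wings stayed in line with the yoke and did not spring back.
- The hub looked about 10 mm lower than at the start. Its top measured about 147 mm, against an expected 149 mm, which is within calibration error.

**Bystanders:** The cup and the cutter look unmoved in the before and after side views. I did not measure the shaker, pan, squeeze or jar at the end, but the finger only worked at the box, above the height of the cup. The arm was clear of everything when I handed in.

**What I could not confirm:** I have no direct reading of the screw's joint value. Being at the stop is inferred from the force, the angle and the height. The early estimates of the screw's axis differed by up to about 4 mm between cameras, so I used an average; the strokes showed no problem from it.

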